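# Open the locked specimen drawer with its key

## Task

Open the specimen safe: take the key with the round black bow out of the wooden key block, push it fully home in the keyhole on top of the safe, and turn it clockwise until you feel its stop, so that the drawer springs open. Don't force it in the lock at any time. Turn it back home, draw it out, and stand it fully back in the free hole of the key block; leave the T-handled key and everything else alone.

Things in the scene. Friction and masses are not known exactly. Their poses are not given: they have to be found in the camera images.
- key_bow (a point): Key to use, 69 mm long, 60 g, loose, upright in the key block. Point: centre of its bow, a black disc 34 mm across, 10 mm thick, to be held across its thickness (flat faces look to the key's +y and -y). Axes: z up the shank, -x the way the bit points. 28 mm below this point is the underside of a collar 18 mm across, on which it seats.
- key_tip (a point): Tip of the same key, on the axis of its 8 mm round shank, 52 mm below the bow's centre, 24 mm below the collar's underside; it is rounded. Same axes. The bit, a flag 4 mm thick, reaches 15 mm from the shank's axis towards -x and lies 6.5 to 15 mm above the tip.
- keyhole (a point): Keyhole in the 6 mm steel plate on the safe's top; on its axis, level with the plate's upper face, 100 mm above the worktop. Axes of the safe: z up, -x to its front. A 10 mm hole, and a slot 6.5 mm wide from it towards -x to 17 mm from the axis. The key goes in upright, bit towards -x (key axes = these: home) till its collar is on the plate, tip 24 mm below it.
- lock_case: Lock under the plate, hidden, turned as the safe; origin at the keyhole. The key turns in it clockwise from above about the keyhole's axis: the bit pushes a sprung bolt (a few N at the bit), which frees the drawer at about 38 degrees, then meets a firm stop, between 46 and 83 degrees: no two locks alike, find it by feel. It gives softly: 8 N some 6 degrees after first touch.
- safe: Grey steel safe, 158 mm deep (x, drawer front included), 180 mm wide (y), 100 mm high; fixed. Origin on the worktop under its middle, -x its front, keyhole 15 mm from it towards the front. A turned key is trapped (3 mm play up and down); it comes out only with the bit within about 4 degrees of home. More than 30 N on the key, or 8 N on the stop, harms the lock.
- drawer (a joint): How far the drawer stands out of the safe's front, m: 0 shut and locked, 0.055 fully out. A spring pushes it out by itself when the bolt is drawn.
- key_block: Wooden block, 50 x 126 mm at its foot (x, y), 40 mm high, fixed; origin on the worktop under its middle. Two keyholes of the same form as the safe's, axes at x = +4 mm, y = +32 and -32 mm. A key stands in one with the bit towards the block's -x, collar on the block's top, tip 16 mm above the worktop. One holds the key, the other the T-handled key; which is which varies.
- tee_bar (a point): The other key, all steel, with a T-handle: middle of its bar, 8 to 10 mm thick, 58 mm long along the block's x, 66 mm above the worktop. It stands in the other hole and stays there.
- petri_dish: Bystander: clear round dish, 92 mm across, 16 mm high, loose. Origin under its middle.
- tweezers: Bystander: steel tweezers, 127 mm long, 9 mm high, loose. Origin under its middle.
- steel_ring: Bystander: steel ring, 22 mm across, 11 mm high, loose. Origin under its middle.
- mould_cup: Bystander: blue rubber cup, 41 mm across, 30 mm high, loose. Origin under its middle.
- brush: Bystander: flat brush with wooden handle, 160 mm long, 14 mm high, loose. Origin under its middle.
- marker: Bystander: white pen with dark cap, 132 mm long, 13 mm high, loose. Origin under its middle.
- tape: Bystander: black roll of tape, 55 mm across, 19 mm high, loose. Origin under its middle.
Not all that is in view belongs to the job. Of the things like the part that bears key_bow, leave any that is pink; of the rest the smaller one is meant.

How it is judged:
On the way, in this order (a step that is already met when the one before it is completed fails the run):
1. the key stands fully home in the keyhole (z of key_tip in the frame of keyhole below -0.0215 m and horizontal distance between key_tip and keyhole below 0.004 m and value of joint drawer below 0.005 m), for 0.1 s.
2. the key is turned against its stop (pressing on it with 1.5 N or more) and the drawer has sprung out (contact force between key and lock_case above 1.5 N and value of joint drawer above 0.03 m and z of key_tip in the frame of keyhole below -0.0185 m), for 0.1 s.
3. the key is turned home and drawn out of the keyhole (z of key_tip in the frame of keyhole above 0.003 m), for 0.05 s.
At the end, for the whole second after the job is handed in: The key stands in its hole of the key block, fully down (tip within 2.5 mm of its seat), upright within 6 degrees, released and at rest; the drawer stands more than 45 mm out; the T-handled key is within 6 mm of where it stood (((x of key_tip in the frame of key_block between 0.0005 and 0.0075 m and y of key_tip in the frame of key_block between 0.0285 and 0.0355 m) or (x of key_tip in the frame of key_block between 0.0005 and 0.0075 m and y of key_tip in the frame of key_block between -0.0355 and -0.0285 m)) and height (world z) of key_tip below 0.0185 m and angle between key_bow's own z axis and vertical below 0.1 rad and linear speed of key below 0.02 m/s and value of joint drawer above 0.045 m and distance of tee_bar from where it was at the start of the episode below 0.006 m); the robot touches nothing.
It fails at once if the key is forced: more than 30 N between it and the keyhole or bolt of the safe, or more than 8 N on the stop (contact force between key and safe above 30 N or contact force between key and lock_case above 8 N).
It fails at once if the T-handled key is disturbed by more than 10 mm (distance of tee_bar from where it was at the start of the episode above 0.01 m).
It fails at once if a bystander is moved by more than 20 mm (distance of any of petri_dish, tweezers, steel_ring, mould_cup, brush, marker, tape from where it was at the start of the episode above 0.02 m).
It also fails if it takes over 70 s, if anything falls off the work surface, if the arm or the gripper's body presses on something with over 40 N, if the wrist force passes 120 N, or if a joint passes its speed limit or range.

## Robot

A 6-joint arm with a two-finger parallel gripper is mounted at the origin on a cart in front of the work surface, level with it; the furniture and walls round the work are solid. World frame = base frame: x ahead of the robot, y to its left, z up, the work surface at z = 0. Lengths are in m, angles in rad, forces in N, time in s.
With the tool pointing down it reaches from about 0.3 to 0.875 m from the base axis. Payload 4.2 kg.
Tool frame: the origin (TCP) lies at the very end of the fingers, on their centre line; the grasp point (between the pads) lies 19 mm behind it; z points along the fingers, y is the line along which they close (so a half turn about z gives the same grasp; the last joint's range is limited). The gripper opens to 85 mm and grips with 20 to 120 N. Pads are 22 mm wide; open, the fingers measure 114 mm over their backs; the gripper's body (76 mm by 85 mm) begins 54 mm behind the grasp point. The pads swing forward as they close: fully open they stand 13 mm farther back than shut.
Start: joints at [-1.221, 0.32, 1.565, -0, 1.257, -0.02], TCP at [0.208, -0.536, 0.231] pointing down, gripper open.
Joint ranges: [-3.11, 3.11], [-0.84, 2.01], [0.21, 2.61], [-1.34, 4.49], [0.05, 2.63], [-2.56, 2.56]. Speed limits (rad/s): [2.57, 2.57, 3.14, 3.14, 3.14, 3.14].

## Interface

Orientations are given as a unit quaternion [w, x, y, z].
In Python, from cell import env gives the robot as it stands. Calls block until the motion is done:
- env.movep(position, orientation): joint-space move of the TCP to a pose.
- env.movel(position, vel=0.15, rotation=None): straight line of the TCP; rotation=None keeps the orientation; vel is the mean speed in m/s.
- env.set_joints(angles): joint-space move.
- env.move_gripper(opening, effort=None): finger opening in m; effort is the grip in N (None keeps the last); returns when the fingers have stopped.
- env.dwell(seconds).
- env.solve_ik(position, orientation): joint angles nearest the present ones, or None.
- env.observe(): the state.
- env.snapshot(name): name is "scene" or "top"; returns a dict with "frame" (384x512x3 uint8, red, green, blue), "intrinsics" (3x3 intrinsics, pixels), "position" and "attitude" of the camera in the world. Camera axes: x right, y up, looking along -z (the intrinsics and any distortion apply to the point x, -y, -z); pixel columns grow to the right and rows downward; lengths in m; the calibration is good to about 2 mm. A picture is of the moment at which its call begins. There is no depth.
A pose or a line that the arm cannot do raises env.PlanningError and nothing moves.
- env.job_done(): hands the job in; it is judged then, once.
The state is a dict: "clock": time; "joints": joint angles; "joint_velocities": joint speeds; "joint_torque": joint torques, N m; "tool_pos": TCP position; "orientation": TCP orientation; "wrist_force": force on the tool from outside, world axes, zero at the start; "torque": the same for the moment, N m; "grip_width": finger opening in m; "gripper_force": force on a finger pad.
Only numpy, scipy, OpenCV 4.12 (cv2) and the standard library are available. Lean on these libraries where they do the work, as an engineer would, in place of code of your own. Each camera call takes 0.05 s, during which the arm holds its last target. There are 200 camera calls.

## Working session

There is one attempt and no reset: what is moved stays moved. The work goes in short steps, each a Python script; the robot and the scene stay as the last script left them, time stands still between calls to the robot, and variables do not carry over. Pictures are saved under pics/ and viewed, at most 10 in all, crops included, and the job is handed in when it is done.

```bash
ls; mkdir -p pics; python3 - <<'E'
from cell import env
import cv2,numpy as np
for n in("scene","top"):
    s=env.snapshot(n); cv2.imwrite(f"pics/{n}0.png",s["frame"][:,:,::-1]); np.savez(f"{n}0.npz",**s)
    print(n,s["intrinsics"],s["position"],s["attitude"],[k for k in s])
print(env.observe())
E
```

```text
pics
scene [[361.7315529    0.         254.58672749]
 [  0.         361.7315529  197.78901062]
 [  0.           0.           1.        ]] [-0.12933515  0.57932159  0.58401415] [-0.35716505 -0.19956562  0.46769252  0.78349882] ['frame', 'intrinsics', 'position', 'attitude']
top [[403.2790697    0.         258.38911276]
 [  0.         403.2790697  190.70864127]
 [  0.           0.           1.        ]] [ 0.31785709 -0.06344586  1.25134627] [-0.70073961 -0.06062024  0.06935215  0.70744574] ['frame', 'intrinsics', 'position', 'attitude']
{'clock': 0.1, 'joints': array([-1.22097865e+00,  3.20192249e-01,  1.56557381e+00,  2.13186126e-05,
        1.25738611e+00, -2.00246412e-02]), 'joint_velocities': array([-1.58669628e-05, -2.08132192e-03, -1.73033650e-03,  1.51927001e-03,
       -2.85615726e-03, -2.49168626e-03]), 'joint_torque': array([ 6.22737589e-04, -4.16409194e+01, -2.34704518e+01, -8.70779400e-05,
        4.92188934e-03, -2.30261685e-05]), 'tool_pos': array([ 0.20768932, -0.53571635,  0.23058033]), 'orientation': array([-7.70844903e-04,  9.82951057e-01,  1.83865741e-01, -1.17997478e-04]), 'wrist_force': array([-0.80336031,  0.49277306,  0.46524848]), 'torque': array([-0.05133629, -0.02568667, -0.03167032]), 'gripper_force': 0.0, 'grip_width': 0.08569674117540126}
```

View pics/scene0.png

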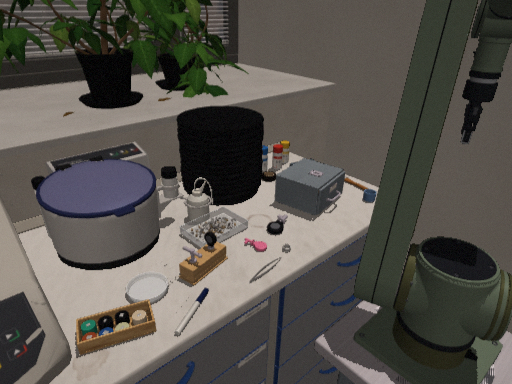

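View pics/top0.png

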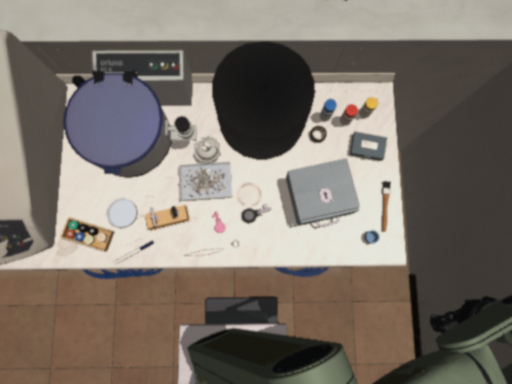

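The scene view shows the block at about (203,262) with the round black bow on its right end, at about (210,240), and the T-key on its left. It also shows the safe at (310,187). In the top view the block is at (167,216) and the safe's keyhole is at about (325,195). I'll zoom in on these.

```bash
python3 - <<'E'
import cv2,numpy as np
t=cv2.imread("pics/top0.png");s=cv2.imread("pics/scene0.png")
r=lambda im,x,y,w,h,k:cv2.resize(im[y:y+h,x:x+w],None,fx=k,fy=k,interpolation=cv2.INTER_CUBIC)
a=np.hstack([r(t,140,195,50,37,8),r(t,280,155,85,78,4)[:296,:340]])
b=np.hstack([r(s,170,225,60,60,5),r(s,270,150,85,60,5)[:300,:440]])
W=max(a.shape[1],b.shape[1]);p=lambda m:np.pad(m,((0,0),(0,W-m.shape[1]),(0,0)))
o=np.vstack([p(a),p(b)]);print(o.shape);cv2.imwrite("pics/crop1.png",o)
E
```

```text
(596, 740, 3)
```

View pics/crop1.png

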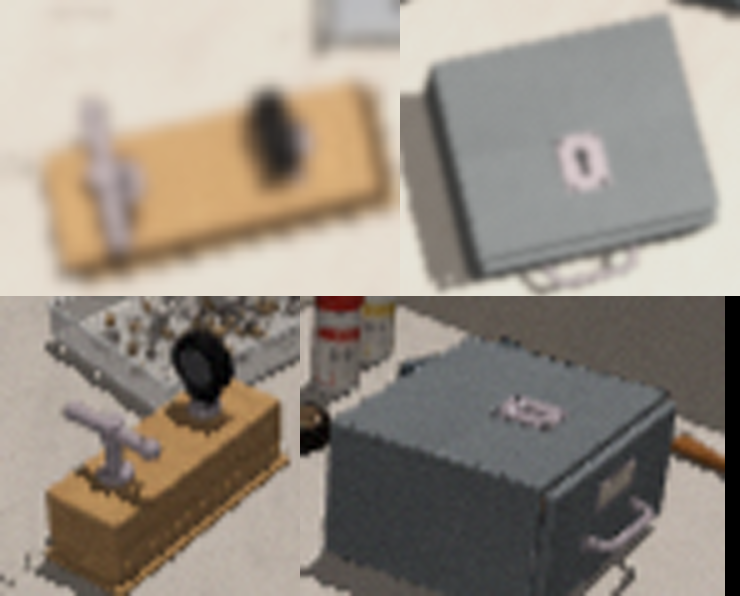

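The crop shows the bow (black disc, edge-on) at about full-frame (174,212) top, with the T-key at its left end. The T-bar leans to the far side of the block's midline, so the block's +x points away from the robot. The safe's keyhole is at about (325.5,194.5) top, with its slot towards the robot. Next I'll localise them numerically.

```bash
cat > h.py <<'E'
import cv2,numpy as np
from scipy.spatial.transform import Rotation as R
def ray(s,uv):
    K=s["intrinsics"];d=np.array([(uv[0]-K[0,2])/K[0,0],-(uv[1]-K[1,2])/K[1,1],-1.])
    q=s["attitude"];return np.array(s["position"]),R.from_quat(q,scalar_first=True).apply(d)
def onz(s,uv,z):
    p,d=ray(s,uv);return p+d*(z-p[2])/d[2]
def tri(a,ua,b,ub):
    A=np.zeros((3,3));c=np.zeros(3);rs=[ray(a,ua),ray(b,ub)]
    for p,d in rs:
        d=d/np.linalg.norm(d);M=np.eye(3)-np.outer(d,d);A+=M;c+=M@p
    x=np.linalg.solve(A,c)
    return x,[np.linalg.norm(np.cross(x-p,d/np.linalg.norm(d))) for p,d in rs]
def proj(s,X):
    v=R.from_quat(s["attitude"],scalar_first=True).inv().apply(np.array(X)-s["position"]);K=s["intrinsics"]
    return np.array([K[0,2]+K[0,0]*v[0]/-v[2],K[1,2]+K[1,1]*-v[1]/-v[2]])
def blob(mask,x,y,w,h):
    m=mask[y:y+h,x:x+w].astype(np.uint8);n,l,st,c=cv2.connectedComponentsWithStats(m)
    i=1+np.argmax(st[1:,4]);return c[i]+[x,y],st[i],(l==i)
E
python3 - <<'E'
from h import *
t=dict(np.load("top0.npz"));s=dict(np.load("scene0.npz"))
vt=t["frame"].max(2);vs=s["frame"].max(2)
ct,a,_=blob(vt<75,165,200,20,22);cs,b,_=blob(vs<62,195,228,30,22)
print("bow",ct,a,cs,b,tri(t,ct,s,cs))
# block top: orange mask
f=t["frame"].astype(int);m=((f[...,0]-f[...,2])>50)
c,a,l=blob(m,140,195,55,40);l=l.astype(np.uint8);
r=cv2.minAreaRect(np.argwhere(l)[:,::-1].astype(np.float32)+[140,195] if 0 else (np.argwhere(l)[:,::-1]+[140,195]).astype(np.float32))
print("block",c,a,r); P=[onz(t,q,.04) for q in cv2.boxPoints(r)];print(np.round(P,4))
g=np.array([t["frame"][200:218,x].mean(1).astype(int) for x in ()])
# safe corners
for n,z,pts in (("top",.1,[(288,172),(347,158.75),(358.75,207.5),(300,223.75)]),):
    print(np.round([onz(t,p,z) for p in pts],4))
gt=cv2.cvtColor(t["frame"],cv2.COLOR_RGB2GRAY);print(gt[184:206,316:336]);
gs=cv2.cvtColor(s["frame"],cv2.COLOR_RGB2GRAY);print(gs[166:180,304:328])
K,_a,_=blob(gt>140,312,180,28,28);print("plate",K,_a,onz(t,K,.1))
K2,_b,_=blob(gs>120,300,162,32,22);print("plate s",K2,_b,onz(s,K2,.1),tri(t,K,s,K2))
E
```

```text
bow [173.86206897 211.82758621] [ 7  8  5  9 29] [210.08208955 238.5       ] [  9   3  13  17 134] (array([0.4765676 , 0.17028539, 0.06888455]), [np.float64(0.00025675763993732306), np.float64(0.0002567576399373317)])
block [171.07327586 216.49568966] [ 14  10  36  24 464] ((170.64706420898438, 216.0882568359375), (16.492420196533203, 34.1975212097168), 75.96376037597656)
[[0.48   0.2418 0.04  ]
 [0.5044 0.1425 0.04  ]
 [0.4556 0.1294 0.04  ]
 [0.4316 0.228  0.04  ]]
[[ 0.5872 -0.1663  0.1   ]
 [ 0.626  -0.3418  0.1   ]
 [ 0.4803 -0.3684  0.1   ]
 [ 0.4349 -0.197   0.1   ]]
[[149 149 150 151 152 151 152 151 152 152 152 152 153 155 154 154 154 155
  156 155]
 [148 148 149 151 151 151 151 150 151 152 154 153 153 155 154 155 154 156
  155 156]
 [148 149 151 150 150 150 151 152 152 154 156 156 156 156 157 155 155 155
  155 155]
 [148 149 149 149 151 153 155 157 159 158 162 163 159 157 155 154 154 154
  155 154]
 [148 148 150 152 155 161 167 173 173 174 178 175 163 160 157 154 154 154
  153 154]
 [149 146 146 149 159 177 189 192 192 192 192 190 181 174 164 155 153 153
  152 153]
 [149 143
[... 2372 characters left out ...]
110 114 111 109 113 111 108 114  98 101 106 111  70  75  99 105
  111 112 111 109 108 108]
 [110 112 108 109 109 113 113 111 110 109 113 111 113 110 100 102 103 108
  109 113 110 109 107 110]
 [112 114 109 109 112 111 108 109 110 109 109 108 106 109 114 112 111 110
  107 111 109 111 106 108]
 [110 114 111 110 108 108 110 111 111 111 112 107 112 109 113 112 110 108
  112 109 110 109 107 111]]
plate [325.51295337 193.48963731] [  0   0  28  28 772] [ 0.52228225 -0.27385826  0.1       ]
plate s [315.5        172.16666667] [10  8 12  6 42] [ 0.52164552 -0.2764641   0.1       ] (array([ 0.52128528, -0.27429325,  0.1009187 ]), [np.float64(0.0010283160597579814), np.float64(0.0010283160597580599)])
```

```bash
cat >> h.py <<'E'
def Q(psi,): return (R.from_euler('z',psi,degrees=True)*R.from_euler('x',180,degrees=True)).as_quat(scalar_first=True)
E
python3 - <<'E'
from h import *
from cell import env
t=dict(np.load("top0.npz"));gt=cv2.cvtColor(t["frame"],cv2.COLOR_RGB2GRAY).astype(float)
w=np.clip(185-gt,0,None);m=np.zeros_like(w);m[190:199,322:329]=w[190:199,322:329]
ys,xs=np.nonzero(m);W=m[ys,xs];P=np.array([onz(t,(x,y),.1)[:2] for x,y in zip(xs,ys)])
c=(P*W[:,None]).sum(0)/W.sum();C=((P-c).T*W)@(P-c)/W.sum();e,v=np.linalg.eigh(C);d=v[:,1]*np.sign(v[0,1])
print("hole centroid",c,"yaw",np.degrees(np.arctan2(d[1],d[0])),np.sqrt(e),"axis",c+.0054*d)
# safe edges by max gradient
def edge(horizontal,rng,lo,hi):
    pts=[]
    for k in rng:
        l=gt[lo:hi,k] if horizontal else gt[k,lo:hi]
        g=np.abs(np.diff(l));i=np.argmax(g);g2=g[max(i-1,0):i+2];u=lo+.5+(max(i-1,0)+np.arange(len(g2)))@g2/g2.sum()
        pts.append(onz(t,(k,u) if horizontal else (u,k),.1)[:2])
    f=cv2.fitLine(np.array(pts,np.float32),cv2.DIST_HUBER,0,.001,.001).ravel();return f
b=edge(True,range(294,342),156,176);r=edge(False,range(165,200),346,362)
print("back",b,np.degrees(np.arctan2(-b[0],b[1]) if b[1]>0 else np.arctan2(b[0],-b[1])),"right",r,np.degrees(np.arctan2(r[1],r[0])))
p=[.4766,.1703]
for z in(.2,.053):
  for ps in(193.8,13.8): print(ps,z,env.solve_ik([*p,z],Q(ps)))
print(env.solve_ik([.525,-.274,.2],Q(192.5)),env.solve_ik([.525,-.274,.132],Q(103)))
F=[]
for i in range(10): env.dwell(.02);o=env.observe();F.append(np.r_[o["wrist_force"],o["torque"]])
print(np.mean(F,0),np.std(F,0),o["clock"])
E
```

```text
hole centroid [ 0.51888927 -0.27281809] yaw 13.697085440671072 [0.00246233 0.00532153] axis [ 0.5241357  -0.27153943]
back [ 0.2085211  -0.97801787  0.6103904  -0.24916595] 12.035698 right [ 0.97825724  0.20739512  0.5642088  -0.35434628] 11.969745
193.8 0.2 [ 0.32045925  0.23511697  1.76778837  0.          1.13868731 -1.49119252]
13.8 0.2 [ 3.20459246e-01  2.35116966e-01  1.76778837e+00 -4.44089210e-16
  1.13868731e+00  1.65040014e+00]
193.8 0.053 [ 0.32045925  0.40008547  1.96111     0.          0.78039718 -1.49119252]
13.8 0.053 [ 3.20459246e-01  4.00085469e-01  1.96111000e+00 -4.44089210e-16
  7.80397180e-01  1.65040014e+00]
[-0.50043779  0.36718459  1.57377862  0.          1.20062944 -2.28940028] [-0.50043779  0.42324598  1.66901611  0.          1.04933056 -0.7273306 ]
[-0.09959717  0.05189912  0.0946977  -0.00029811 -0.00303024  0.0027794 ] [0.38580619 0.38208724 0.68607925 0.02269573 0.02323316 0.02702178] 0.2667
```

```bash
cat >> h.py <<'E'
def wrench(env,n=10,dt=.02):
    F=[]
    for i in range(n): env.dwell(dt);o=env.observe();F.append(np.r_[o["wrist_force"],o["torque"]])
    return np.mean(F,0),o
def snap(env,name):
    for n in("scene","top"):
        s=env.snapshot(n);np.savez(f"{n}{name}.npz",**s)
E
python3 - <<'E'
from h import *
from cell import env
np.set_printoptions(precision=4,suppress=True)
p=[.4766,.1703]
env.move_gripper(.045,effort=40)
env.movep([*p,.16],Q(193.8)); print(env.observe()["clock"])
w0,o=wrench(env)
env.movel([*p,.053],vel=.12)
w1,o=wrench(env);print("down",w1-w0,o["tool_pos"],o["clock"])
env.move_gripper(.005,effort=40)
w2,o=wrench(env);print("grip",w2-w0,o["tool_pos"],o["grip_width"],o["gripper_force"],o["clock"])
E
```

```text
3.425
down [-0.1454 -0.0268  0.0835  0.0115  0.0065  0.0227] [0.4771 0.1704 0.0537] 4.8
grip [ 0.1965 -1.156   2.5661 -0.2401  0.016  -0.0025] [0.4768 0.1702 0.0532] 0.00955746320440314 41.41274392604828 5.375
```

```bash
python3 - <<'E'
from h import *
from cell import env
np.set_printoptions(precision=4,suppress=True)
env.move_gripper(.005,effort=60)
o=env.observe();print(o["tool_pos"],o["grip_width"])
env.movel([.4766,.1703,.16],vel=.1)
env.movep([.5241,-.2715,.19],Q(192.0))
env.movel([.5241,-.2715,.143],vel=.1)
w,o=wrench(env,15);print("free",w,o["tool_pos"],o["grip_width"],o["clock"]);np.save("w0.npy",w)
snap(env,"1")
im=np.load("scene1.npz")["frame"][:,:,::-1];im2=np.load("top1.npz")["frame"][:,:,::-1]
r=lambda im,x,y,w,h,k:cv2.resize(im[y:y+h,x:x+w],None,fx=k,fy=k,interpolation=cv2.INTER_CUBIC)
cv2.imwrite("pics/h1.png",np.hstack([r(im,285,120,60,75,7),r(im2,300,165,50,75,7)]))
E
```

```text
[0.4767 0.1702 0.0532] 0.008914917296161198
free [ 0.1715 -0.0349 -0.8177 -0.005  -0.014  -0.0054] [ 0.5245 -0.2717  0.1437] 0.009298345067699562 9.3083
```

View pics/h1.png

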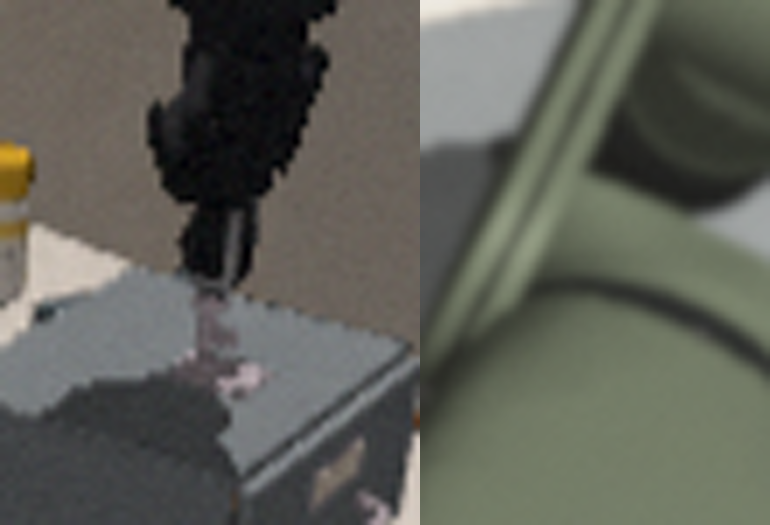

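The scene crop shows the key hanging upright in the fingers, with its shank over the keyhole plate (tip at about (315,172) full-frame). The top view is hidden by the arm, so I'll go on by feel.

```bash
cat >> h.py <<'E'
W0=np.load("w0.npy") if __import__("os").path.exists("w0.npy") else np.zeros(6)
def descend(env,xy,z,zend,step=.001,fmax=5,vel=.03,log=False):
    while z>zend+1e-6:
        z=max(z-step,zend);env.movel([*xy,z],vel=vel);w,o=wrench(env,4,.01);w=w-W0
        if log: print(round(z,4),w,o["tool_pos"],round(o["clock"],2))
        if w[2]>fmax: break
    return z,w,o
E
python3 - <<'E'
from h import *
from cell import env
np.set_printoptions(precision=3,suppress=True)
z,w,o=descend(env,[.5241,-.2715],.143,.129,log=True)
E
```

```text
0.142 [ 0.036 -0.059 -0.558  0.011  0.032 -0.017] [ 0.524 -0.272  0.142] 9.69
0.141 [-0.61   0.269  0.259 -0.014  0.024 -0.011] [ 0.524 -0.271  0.141] 9.97
0.14 [-0.071 -0.089 -0.284  0.013  0.    -0.001] [ 0.524 -0.271  0.14 ] 10.26
0.139 [-0.167 -0.    -0.31   0.01   0.059 -0.018] [ 0.524 -0.272  0.139] 10.54
0.138 [ 0.031  0.023 -0.436  0.003  0.003 -0.011] [ 0.524 -0.271  0.138] 10.82
0.137 [ 0.43  -0.09   0.236  0.011  0.015  0.014] [ 0.524 -0.271  0.137] 11.11
0.136 [-0.281 -0.076  0.207 -0.027  0.073 -0.007] [ 0.524 -0.271  0.136] 11.39
0.135 [-2.542 -0.831 -0.289 -0.144  0.391  0.004] [ 0.523 -0.272  0.135] 11.68
0.134 [-3.854 -1.534 -0.754 -0.444  0.776 -0.006] [ 0.523 -0.272  0.134] 11.96
0.133 [-5.013 -2.097 -0.175 -0.454  0.96   0.015] [ 0.523 -0.272  0.133] 12.24
0.132 [-4.963 -2.137  0.4   -0.473  1.007 -0.019] [ 0.523 -0.272  0.132] 12.53
0.131 [-5.038 -2.267  0.759 -0.476  1.074  0.013] [ 0.523 -0.272  0.131] 12.81
0.13 [-5.674 -2.046  0.864 -0.468  1.07  -0.001] [ 0.523 -0.272  0.13 ] 13.09
0.129 [-5.57  -2.177  0.959 -0.467  1.137 -0.016] [ 0.523 -0.272  0.129] 13.38
```

```bash
cat >> h.py <<'E'
def center(env,xy,z,k=.00018,it=4,tol=1.2):
    xy=np.array(xy)
    for i in range(it):
        w,o=wrench(env,6,.01);w=w-W0;print("  c",np.round(xy,5),w,o["tool_pos"],round(o["clock"],2))
        if np.hypot(*w[:2])<tol: break
        xy=xy+k*w[:2];env.movel([*xy,z],vel=.03)
    return xy,w
E
python3 - <<'E'
from h import *
from cell import env
np.set_printoptions(precision=4,suppress=True)
xy,w=center(env,[.5241,-.2715],.129)
z,w,o=descend(env,xy,.129,.122,log=True,fmax=6)
E
```

```text
c [ 0.5241 -0.2715] [-5.2921 -2.1816  1.3047 -0.4546  1.1078  0.0055] [ 0.523  -0.2717  0.1288] 13.43
  c [ 0.5232 -0.2719] [-4.4501 -0.8438  0.1113 -0.2129  0.8087  0.0006] [ 0.5228 -0.2717  0.1288] 13.72
  c [ 0.5223 -0.272 ] [-1.8171 -0.0986 -1.181   0.012   0.4289  0.0093] [ 0.5227 -0.2718  0.1289] 14.03
  c [ 0.522  -0.2721] [-1.204   0.1409 -0.0146  0.0233  0.178   0.0111] [ 0.5225 -0.2721  0.1292] 14.32
0.128 [-0.3852 -0.1543  0.3725  0.024   0.0414  0.0004] [ 0.5219 -0.272   0.128 ] 14.86
0.127 [-0.1249  0.2369 -0.1578  0.0214 -0.0072 -0.005 ] [ 0.5218 -0.272   0.1269] 15.14
0.126 [-0.2143  0.0513  0.0584 -0.014   0.0027  0.0116] [ 0.5218 -0.272   0.1259] 15.43
0.125 [-0.2639  0.1591  0.0046 -0.0061  0.0219  0.0089] [ 0.5218 -0.272   0.125 ] 15.71
0.124 [ 0.0037  0.0383 -0.0939  0.0057 -0.0147  0.0007] [ 0.5218 -0.272   0.1239] 15.99
0.123 [-0.065   0.2844  0.2842  0.0111  0.0342  0.0309] [ 0.5218 -0.272   0.1229] 16.27
0.122 [-0.362   0.2502 -0.3863 -0.0031  0.0276  0.0002] [ 0.5218 -0.272   0.1219] 16.56
```

```bash
python3 - <<'E'
from h import *
from cell import env
np.set_printoptions(precision=4,suppress=True)
xy=[.5211,-.2722]
z,w,o=descend(env,xy,.122,.116,step=.0015,log=True,fmax=4)
if w[2]<4: z,w,o=descend(env,xy,z,.110,step=.0005,log=True,fmax=3)
E
```

```text
0.1205 [-0.2711  0.134  -0.0794 -0.0004 -0.0125 -0.0081] [ 0.521  -0.2722  0.1204] 16.84
0.119 [-0.1012 -0.016  -0.1334 -0.0237  0.0262 -0.0079] [ 0.5211 -0.2722  0.1189] 17.12
0.1175 [-0.394   0.1833 -0.0282 -0.0184  0.0179  0.0233] [ 0.5211 -0.2722  0.1174] 17.41
0.116 [-0.2159 -0.1006  0.2006 -0.0083  0.0333  0.0125] [ 0.5211 -0.2722  0.1159] 17.69
0.1155 [-0.096   0.4701  0.3274  0.0081  0.0071  0.0083] [ 0.5211 -0.2722  0.1155] 17.98
0.115 [-0.2312  0.222  -0.6721 -0.0028  0.0163  0.0155] [ 0.5211 -0.2722  0.115 ] 18.26
0.1145 [-0.4161  0.0038  0.0544 -0.0211  0.0374  0.0356] [ 0.5211 -0.2722  0.1145] 18.54
0.114 [-0.3992  0.2252  0.1536 -0.0109  0.0305  0.011 ] [ 0.5211 -0.2722  0.114 ] 18.82
0.1135 [ 0.035  -0.1713  0.014   0.0113  0.0156  0.0187] [ 0.5211 -0.2722  0.1135] 19.11
0.113 [-0.8203  0.3264  2.4204  0.0663  0.1341  0.0077] [ 0.5212 -0.2722  0.1133] 19.39
0.1125 [-1.4008  0.6389  5.5008  0.1319  0.275  -0.0149] [ 0.5212 -0.2722  0.1133] 19.68
```

```bash
cat >> h.py <<'E'
def turn(env,xy,z,a0,a1,step,n=10,mzmax=.07,k=.00015,ftol=2.5):
    """turn clockwise angle a (deg from home) in steps, easing sideways force"""
    xy=np.array(xy,float);a=a0;s=np.sign(a1-a0);L=[]
    while s*(a1-a)>1e-6:
        a=a+s*min(step,abs(a1-a));env.movel([*xy,z],vel=.03,rotation=Q(192-a));w,o=wrench(env,n,.01);w=w-W0
        yaw=R.from_quat(o["orientation"],scalar_first=True).as_matrix()[:,0];yaw=np.degrees(np.arctan2(yaw[1],yaw[0]))%360
        print(round(a,1),round(192-yaw,2),"F",w[:3],"mz %.3f"%w[5],np.round(xy,4),round(o["grip_width"],4),round(o["clock"],2));L.append((a,w[5]))
        if s*w[5]>mzmax: print("limit");break
        if np.hypot(*w[:2])>ftol: xy=xy+k*w[:2]
    return a,xy,L
E
python3 - <<'E'
from h import *
from cell import env
np.set_printoptions(precision=2,suppress=True)
xy=[.5211,-.2722]
env.movel([*xy,.1140],vel=.03);w,o=wrench(env,25,.01);print(w-W0,o["tool_pos"])
turn(env,xy,.1140,0,30,5,n=12)
E
```

```text
[-0.06  0.05 -0.    0.01  0.01  0.01] [ 0.52 -0.27  0.11]
5 4.91 F [-0.2  -0.01  0.12] mz 0.018 [ 0.52 -0.27] 0.009 20.48
10 9.88 F [-0.07  0.47 -0.01] mz -0.003 [ 0.52 -0.27] 0.0089 20.83
15 14.87 F [-0.41  0.1   0.17] mz 0.015 [ 0.52 -0.27] 0.0089 21.18
20 19.87 F [-0.29  0.02  0.33] mz 0.024 [ 0.52 -0.27] 0.0091 21.53
25 24.87 F [-0.19  1.22  0.04] mz 0.041 [ 0.52 -0.27] 0.0091 21.88
30 29.88 F [-0.01  2.55  0.33] mz 0.043 [ 0.52 -0.27] 0.0091 22.23
```

```bash
python3 - <<'E'
from h import *
from cell import env
np.set_printoptions(precision=2,suppress=True)
a,xy,L=turn(env,[.5211,-.2722],.1140,30,45,3,n=15,mzmax=.09,ftol=4.5)
np.save("xy.npy",xy)
snap(env,"2");im=np.load("scene2.npz")["frame"][:,:,::-1]
cv2.imwrite("pics/d2.png",cv2.resize(im[110:230,260:400],None,fx=4,fy=4))
E
```

```text
33 32.93 F [1.03 4.05 0.35] mz 0.073 [ 0.52 -0.27] 0.0093 22.61
36 35.96 F [1.18 5.11 0.23] mz 0.074 [ 0.52 -0.27] 0.0087 22.98
39 38.94 F [0.61 3.43 0.04] mz 0.065 [ 0.52 -0.27] 0.0092 23.36
42 41.94 F [1.2  4.47 0.2 ] mz 0.050 [ 0.52 -0.27] 0.009 23.73
45 44.94 F [ 0.42  2.65 -0.23] mz 0.037 [ 0.52 -0.27] 0.0093 24.11
```

View pics/d2.png

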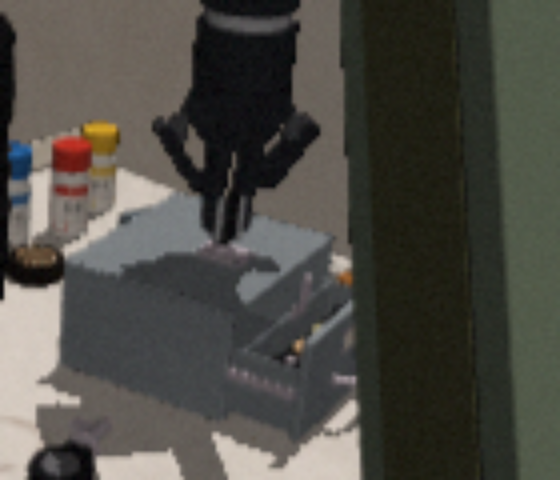

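The crop shows the drawer standing open at about (290,370). Next I'll feel for the stop in fine steps.

```bash
cat > stop.py <<'E'
from h import *
from cell import env
import sys
np.set_printoptions(precision=2,suppress=True)
xy=np.load("xy.npy");a=float(sys.argv[1]);B=[.037];base=None
while a<float(sys.argv[2]):
    a+=1.5;env.movel([*xy,.114],vel=.03,rotation=Q(192-a));w,o=wrench(env,22,.01);w=w-W0
    print(a,"F",w[:3],"mz %.3f"%w[5],round(o["clock"],2))
    if w[5]>min(B[-4:])+.035: print("STOP");break
    B.append(w[5])
E
python3 stop.py 45 60
```

```text
46.5 F [ 0.4   1.97 -0.47] mz 0.042 24.64
48.0 F [ 0.33  1.93 -0.23] mz 0.032 25.07
49.5 F [ 0.24  1.97 -0.34] mz 0.027 25.51
51.0 F [ 0.2   2.2  -0.34] mz 0.026 25.94
52.5 F [0.63 2.69 0.11] mz 0.036 26.38
54.0 F [0.82 3.32 0.17] mz 0.022 26.81
55.5 F [1.05 3.9  0.04] mz 0.042 27.24
57.0 F [0.82 4.36 0.35] mz 0.036 27.68
58.5 F [1.12 4.85 0.36] mz 0.038 28.11
60.0 F [1.19 4.84 0.37] mz 0.032 28.54
```

```bash
python3 - <<'E'
from h import *
from cell import env
np.set_printoptions(precision=5,suppress=True)
xy,w=center(env,np.load("xy.npy"),.114,tol=2.2,it=4);np.save("xy.npy",xy)
E
python3 stop.py 60 72
```

```text
c [ 0.52146 -0.27076] [ 1.0332   5.30413  0.46379  0.94025 -0.25483  0.05039] [ 0.52146 -0.2706   0.11399] 28.59
  c [ 0.52164 -0.26981] [ 0.06448  1.38744 -0.30276  0.26431 -0.03822  0.02236] [ 0.52151 -0.27036  0.11399] 28.89
61.5 F [-0.24  0.31 -0.51] mz 0.028 29.32
63.0 F [-0.45 -0.81 -0.5 ] mz 0.007 29.76
64.5 F [-0.59 -1.42  0.03] mz 0.011 30.19
66.0 F [-0.62 -1.68  0.09] mz 0.013 30.62
67.5 F [-0.51 -1.59  0.08] mz 0.033 31.06
69.0 F [-0.63 -1.92 -0.12] mz 0.029 31.49
70.5 F [-0.61 -2.02  0.03] mz 0.021 31.93
72.0 F [-0.38 -1.73  0.01] mz 0.025 32.36
```

```bash
python3 stop.py 72 87
```

```text
73.5 F [-0.12 -1.36  0.15] mz 0.016 32.79
75.0 F [ 0.14 -1.12 -0.23] mz 0.019 33.23
76.5 F [ 0.54 -0.79  0.01] mz 0.022 33.66
78.0 F [ 0.91 -0.7  -0.06] mz 0.013 34.09
79.5 F [ 1.26 -0.41  0.06] mz 0.023 34.52
81.0 F [ 1.51  0.02 -0.12] mz 0.027 34.96
82.5 F [ 2.12  0.35 -0.03] mz 0.024 35.39
84.0 F [ 2.45  0.6  -0.19] mz 0.024 35.83
85.5 F [ 3.07  0.96 -0.04] mz 0.028 36.26
87.0 F [2.96 1.04 0.12] mz 0.026 36.69
```

```bash
python3 - <<'E'
from h import *
from cell import env
np.set_printoptions(precision=4,suppress=True)
snap(env,"3");im=np.load("scene3.npz")["frame"][:,:,::-1];im2=np.load("scene2.npz")["frame"][:,:,::-1]
r=lambda im:cv2.resize(im[135:190,290:340],None,fx=8,fy=8,interpolation=cv2.INTER_CUBIC)
cv2.imwrite("pics/k3.png",np.hstack([r(im2),r(im)]))
o=env.observe();print(o["joints"],o["tool_pos"],o["joint_torque"],o["gripper_force"],o["grip_width"])
E
```

```text
[-0.4969  0.4338  1.7032  0.0002  1.0045 -0.7589] [ 0.5217 -0.2698  0.114 ] [ -1.6129 -44.9358 -19.2508  -0.7577   0.8146   0.0181] 60.94628691673279 0.00927324350801518
```

View pics/k3.png

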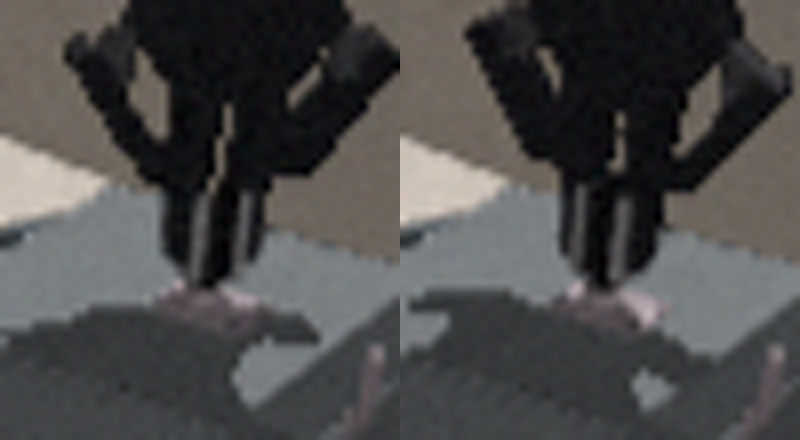

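The crop shows the bow still clamped squarely between the pads with the turn followed, so there's no visible slip. The sideways load (+x) says the shank sits against the hole's rear wall, so the bit lags. I'll back off a little, centre the key, then creep on.

```bash
python3 - <<'E'
from h import *
from cell import env
np.set_printoptions(precision=4,suppress=True)
xy=np.load("xy.npy");a=82
env.movel([*xy,.114],vel=.03,rotation=Q(192-a))
for i in range(8):
    w,o=wrench(env,16,.01);w=w-W0;print(a,xy,w[:3],"mz %.3f"%w[5],o["tool_pos"],round(o["clock"],2))
    if w[5]>.06: print("STOP");break
    if i<4:
        if np.hypot(*w[:2])>.6: xy=xy+.00025*w[:2]*min(1,1.5/np.hypot(*w[:2]))
    else: a+=1
    env.movel([*xy,.114],vel=.03,rotation=Q(192-a))
np.save("xy.npy",xy);np.save("a.npy",a)
E
```

```text
82 [ 0.5216 -0.2698] [1.8523 1.0343 0.6217] mz 0.035 [ 0.5214 -0.2698  0.114 ] 37.17
82 [ 0.522  -0.2696] [0.2584 0.1607 0.8995] mz 0.026 [ 0.5215 -0.2697  0.1139] 37.56
82 [ 0.522  -0.2696] [-0.3653 -0.1622  0.4486] mz 0.011 [ 0.5217 -0.2696  0.1139] 37.94
82 [ 0.522  -0.2696] [-0.5653 -0.4621 -0.1146] mz 0.017 [ 0.5219 -0.2696  0.1139] 38.33
82 [ 0.5218 -0.2697] [-0.0452  0.1529 -0.6798] mz 0.013 [ 0.5219 -0.2697  0.1139] 38.71
83 [ 0.5218 -0.2697] [ 0.5455  0.2425 -0.7654] mz 0.012 [ 0.5219 -0.2697  0.114 ] 39.09
84 [ 0.5218 -0.2697] [ 0.9451  0.555  -0.869 ] mz 0.007 [ 0.522  -0.2697  0.114 ] 39.48
85 [ 0.5218 -0.2697] [ 1.4078  0.6752 -0.7614] mz 0.029 [ 0.522  -0.2697  0.114 ] 39.86
```

```bash
cat > arc.py <<'E'
from h import *
np.set_printoptions(precision=2,suppress=True)
K=np.array([.5229,-.2714]);E=.00195
ev=lambda a:E*np.array([np.cos(np.radians(12-a)),np.sin(np.radians(12-a))])
def go(env,a,n=14,z=.114,vel=.03):
    env.movel([*(K-ev(a)),z],vel=vel,rotation=Q(192-a));w,o=wrench(env,n,.01);w=w-W0
    e=ev(a);m=w[5]-(e[0]*w[1]-e[1]*w[0])
    print(round(a,1),"F",w[:3],"mz %.3f mkey %.3f"%(w[5],m),o["tool_pos"]*1e3,round(o["clock"],2));return m,w,o
E
python3 - <<'E'
from arc import *
from cell import env
a=82
m0=.02
while a<95:
    m,w,o=go(env,a);np.save("a.npy",a)
    if m>.06: print("STOP");break
    a+=1
E
```

```text
82 F [ 0.35 -0.02 -0.27] mz 0.015 mkey 0.015 [ 522.14 -269.7   114.06] 40.48
83 F [ 0.51 -0.32  0.1 ] mz 0.008 mkey 0.008 [ 522.18 -269.65  114.04] 40.84
84 F [ 0.33 -0.51  0.62] mz 0.031 mkey 0.031 [ 522.27 -269.65  114.04] 41.21
85 F [ 0.28 -0.9   0.41] mz 0.022 mkey 0.022 [ 522.33 -269.6   114.01] 41.58
86 F [ 0.3  -1.16  0.18] mz 0.013 mkey 0.013 [ 522.36 -269.6   114.03] 41.94
87 F [-0.57 -1.12  0.48] mz 0.043 mkey 0.044 [ 522.3  -269.55  113.97] 42.31
88 F [-1.13 -1.4   0.65] mz 0.041 mkey 0.044 [ 522.25 -269.54  113.97] 42.67
89 F [-1.91 -1.56  0.64] mz 0.046 mkey 0.050 [ 522.19 -269.49  113.94] 43.04
90 F [-3.04 -1.69  1.35] mz 0.080 mkey 0.087 [ 522.14 -269.46  113.92] 43.41
STOP
```

The stop is felt: the moment climbs and there's a reaction in -x from about 87°. I'll hold briefly, turn home and draw the key out.

```bash
python3 - <<'E'
from arc import *
from cell import env
env.dwell(.12)
w,o=wrench(env,6,.01);print("hold",(w-W0),o["clock"])
for a in (75,60,45,30,15,5,0): m,w,o=go(env,a,n=5)
xy=K-ev(0)
z=.114
for zz in (.117,.120,.124,.130,.138,.150):
    env.movel([*xy,zz],vel=.05);w,o=wrench(env,4,.01);w=w-W0;print(zz,w,o["tool_pos"],round(o["grip_width"],4),round(o["clock"],2))
    if w[2]<-6 or np.hypot(*w[:2])>8: print("stuck");break
E
```

```text
hold [-3.53 -1.99  1.06 -0.38  0.66  0.05] 43.575
75 F [ 1.36 -0.39 -0.23] mz -0.020 mkey -0.022 [ 523.12 -269.55  114.18] 44.02
60 F [ 0.65 -0.98 -0.38] mz -0.000 mkey 0.000 [ 521.97 -270.04  114.12] 44.48
45 F [ 0.6  -1.53  0.  ] mz 0.001 mkey 0.003 [ 521.32 -270.45  114.04] 44.92
30 F [ 0.56 -0.52 -0.08] mz 0.015 mkey 0.016 [ 520.97 -270.76  113.98] 45.38
15 F [-0.21 -1.31 -0.11] mz 0.033 mkey 0.036 [ 520.82 -271.21  113.94] 45.83
5 F [-0.12  0.35  0.44] mz 0.023 mkey 0.022 [ 520.81 -271.42  113.91] 46.19
0 F [-0.13 -0.34  0.04] mz 0.012 mkey 0.012 [ 520.94 -271.73  113.98] 46.48
0.117 [-0.47  0.27 -0.22 -0.    0.06  0.02] [ 0.52 -0.27  0.12] 0.0092 46.77
0.12 [-0.4  -0.18 -0.14  0.02 -0.01 -0.03] [ 0.52 -0.27  0.12] 0.009 47.05
0.124 [ 0.35  0.11 -0.44 -0.01  0.02 -0.01] [ 0.52 -0.27  0.12] 0.0087 47.33
0.13 [-0.1   0.09 -0.1   0.01  0.01  0.01] [ 0.52 -0.27  0.13] 0.009 47.63
0.138 [-0.39  0.31 -0.28 -0.01  0.01  0.03] [ 0.52 -0.27  0.14] 0.0092 47.98
0.15 [-0.08 -0.52 -0.09  0.02  0.04 -0.02] [ 0.52 -0.27  0.15] 0.0091 48.4
```

```bash
python3 - <<'E'
from h import *
from cell import env
np.set_printoptions(precision=3,suppress=True)
p=[.4766,.1703]
env.movel([.521,-.2718,.2],vel=.15)
env.movep([*p,.15],Q(193.8))
env.movel([*p,.080],vel=.1);env.dwell(.3);print(env.observe()["tool_pos"],env.observe()["clock"])
z,w,o=descend(env,p,.080,.055,step=.002,log=True,fmax=5)
E
```

```text
[0.477 0.17  0.08 ] 51.675
0.078 [ 0.614 -0.066 -0.124 -0.006 -0.002  0.019] [0.477 0.17  0.078] 51.96
0.076 [-0.414  0.115  0.292  0.006  0.001  0.011] [0.476 0.17  0.076] 52.24
0.074 [-0.311 -0.32  -0.257  0.004  0.031  0.014] [0.477 0.17  0.074] 52.52
0.072 [ 0.157 -0.256  0.099 -0.09   0.003  0.016] [0.477 0.17  0.072] 52.81
0.07 [ 0.055 -0.958 -0.73  -0.178 -0.038  0.034] [0.477 0.17  0.07 ] 53.09
0.068 [ 0.532 -1.338 -0.683 -0.228 -0.095  0.007] [0.477 0.17  0.068] 53.38
0.066 [ 1.033 -1.329 -1.014 -0.293 -0.124  0.031] [0.477 0.17  0.066] 53.66
0.064 [ 0.853 -1.659 -0.751 -0.361 -0.164 -0.023] [0.477 0.17  0.064] 53.94
0.062 [ 1.065 -1.685 -1.207 -0.415 -0.219 -0.005] [0.477 0.17  0.062] 54.23
0.06 [ 1.082 -1.777 -1.319 -0.428 -0.255 -0.01 ] [0.477 0.17  0.06 ] 54.51
0.058 [ 1.615 -2.202 -1.099 -0.475 -0.253 -0.005] [0.477 0.17  0.058] 54.79
0.056 [ 1.266 -2.024 -0.477 -0.536 -0.29  -0.017] [0.477 0.17  0.056] 55.08
0.055 [ 1.236 -2.827 -0.4   -0.624 -0.223  0.006] [0.477 0.17  0.055] 55.36
```

Going in smoothly. I'll seat it, release, withdraw and look.

```bash
python3 - <<'E'
from h import *
from cell import env
np.set_printoptions(precision=3,suppress=True)
p=[.4768,.1699]
z,w,o=descend(env,p,.055,.0515,step=.0007,log=True,fmax=5)
env.move_gripper(.045);env.dwell(.2)
env.movel([*p,.16],vel=.12);env.dwell(.2);print(env.observe()["clock"])
snap(env,"4");im=np.load("scene4.npz")["frame"][:,:,::-1]
t=np.load("top4.npz")["frame"][:,:,::-1]
r=lambda im,x,y,w,h,k:cv2.resize(im[y:y+h,x:x+w],None,fx=k,fy=k,interpolation=cv2.INTER_CUBIC)
cv2.imwrite("pics/e4.png",np.hstack([r(im,165,205,70,80,6),r(im,270,150,60,80,6)]))
E
```

```text
0.0543 [ 0.436 -0.418  0.081 -0.195 -0.098  0.002] [0.477 0.17  0.054] 55.64
0.0536 [-0.029 -0.168  0.01  -0.033  0.005  0.017] [0.477 0.17  0.054] 55.92
0.0529 [-1.686  0.391  5.223  0.038  0.275 -0.016] [0.477 0.17  0.053] 56.21
58.0833
```

View pics/e4.png

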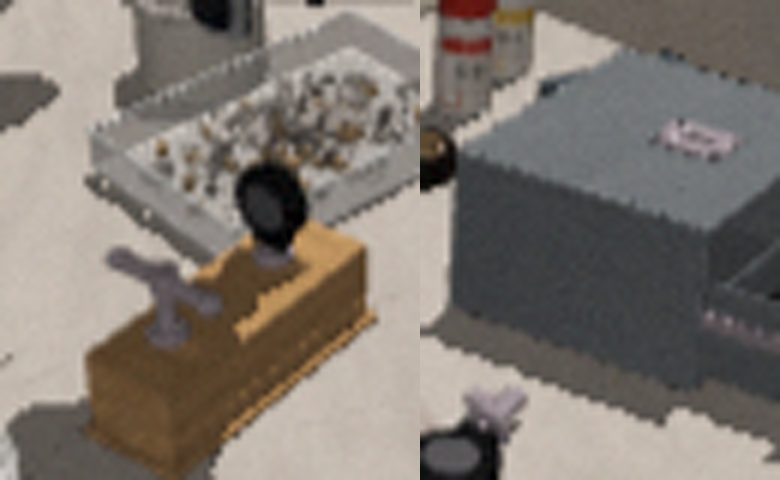

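The key stands upright and seated in its hole (bow at crop (270,205)). The T-key is untouched, the drawer is open and the gripper is clear, so I'm handing in.

```bash
python3 -c "
from cell import env
print(env.job_done())"
```

```text
the job is handed in; nothing more can be done
None
```

I opened the safe with the round-bow key, felt the stop at about 87° of tool rotation (slightly past the stated 83°), turned the key home, drew it out and stood it back in the key block; the job is handed in at about 58 s, and no verdict was returned.

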